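# Touch off a clamped clock plate and set the centring pin

## Task

The brass clock plate is clamped on its fixture only roughly in place, so locate it before it is worked on: take the steel centring pin from the tool block and, holding the pin upright, touch off the plate with the side of the pin's shank, lightly, first on the long edge nearest the robot close to its left end, then on the same edge close to its right end, then on the short right-hand edge. From these touches work out where the plate's large hole is, lower the pin gently into it until its collar sits flat on the plate, and leave it standing there; never push hard on the plate, which would shift in its clamps, and leave the other things on the bench where they are.

Things in the scene. Friction and masses are not known exactly. Their poses are not given: they have to be found in the camera images.
- fixture: Dark steel sub-plate fixed to the bench, 170 (x) by 210 (y) by 15 mm, carrying a brass clock plate on two parallels under three strap clamps. Origin: centre of its underside, on the bench top; z up; -x is its side nearest the robot, +y its left side seen from the robot. The plate is rigid to the touch; a push of over 20 N on it by pin or gripper counts as having shifted it.
- plate_seat (a point): Point of the sub-plate's frame (axes as the fixture's, x = -25, y = -20, z = 51 mm there) where the centre of the clock plate's top should be. The brass plate, 100 (x) by 140 (y) by 6 mm, was clamped by eye: it really lies up to 6 mm off this in x and in y and is turned up to 0.06 rad about z. Its own pose is not measured, only this nominal one. It lies level, underside at z = 45 mm.
- front_nominal (a point): Point of the sub-plate's frame (x = -75, y = -20, z = 48 mm) where the middle of the plate's long edge nearest the robot should be, give or take the clamping error. The edge runs along y, 140 mm, free over its whole length, with 30 mm of free space below it down to the sub-plate (the parallels stand 15 mm further in).
- side_nominal (a point): Point of the sub-plate's frame (x = -25, y = -90, z = 48 mm) where the middle of the plate's short right-hand edge should be, give or take the clamping error. The edge runs along x, 100 mm, free over its whole length, with 30 mm of free space below it (the parallels stand 12 mm further in).
- hole_nominal (a point): Point of the sub-plate's frame (x = -25, y = -8, z = 51 mm) where the plate's one large round hole should be, give or take the clamping error. Hole 9 mm wide, through, its axis truly 50 mm square in from the long front edge and 82 mm square in from the short right-hand edge. All other dots on the plate are much smaller pivot holes and rivets.
- clamp_left (a point): Nose of the left strap clamp (fixture x = -40, y = 36 mm), which runs 60 mm outward along +y over the plate's left edge; like it, two straps run 60 mm along +x over the far edge from x = 12 mm, at y = 28 and -68 mm. Straps are 18 mm wide, tops at z = 59 mm, nuts to 67 mm.
- pin: Steel centring pin, 80 mm long over all, about 110 g; origin at the centre of its lower end, z up along it. Round shank 8 mm in diameter from 0 to 25 mm (the lowest 2.5 mm taper to 4.4 mm), round collar 22 mm in diameter from 25 to 30 mm, square handle 13 by 13 mm, its flats facing the pin's x and y axes, from 30 to 80 mm. It starts upright in the tool block, shank in the hole, collar resting on the block's top 34 mm above the bench; pull it straight up.
- pin_handle (a point): Centre of the pin's square handle, 55 mm above its lower end: the place to grip. Axes as the pin's.
- pin_tip (a point): Centre of the pin's lower end. With the pin fully down in the plate's hole it is 26 mm above the bench. Landing on the plate with over 60 N counts as dropping the pin.
- block: Dark wooden tool block fixed to the bench, 70 mm (x) by 130 mm (y), 34 mm high; origin at the centre of its underside. The pin stands in a 10.5 mm hole, 30 mm deep, at y = -30 mm; three short tools stand fixed along the other end, near y = +50 mm, their tops 88 mm above the bench.
- cushion: round black casing cushion with grey fabric top, 90 mm across, 23 mm high. Bystander, loose; origin at its underside's centre.
- cup_die: pale yellow open cup-shaped die, 54 mm across its foot, 34 mm high. Bystander, loose; origin at its underside's centre.
- ring_die: blue plastic ring die, 44 mm across, 10 mm high. Bystander, loose; origin at its underside's centre.
- wheel: toothed brass clock wheel lying flat, 56 mm across, with a short steel arbor, 24 mm high. Bystander, loose; origin at its underside's centre.
- oil_cup: small amber glass dish, 36 mm across, 14 mm high. Bystander, loose; origin at its underside's centre.
- driver: screwdriver with black handle lying on the bench, 130 mm long. Bystander, loose; origin at its underside's centre.
- jar: small glass jar with metal cap, 40 mm across, 35 mm high. Bystander, loose; origin at its underside's centre.
- pillar: turned brass clock pillar standing on end, 20 mm across, 48 mm high. Bystander, loose; origin at its underside's centre.
Not all that is in view belongs to the job. Several things have the shape of the pin; the one meant has the colours described above.

How it is judged:
On the way, in this order (a step that is already met when the one before it is completed fails the run):
1. the pin's shank touches the long front edge of the plate near its left end (contact force between pin and fixture above 0.3 N and z of pin_tip in the frame of fixture between 0.017 and 0.047 m and x of pin_tip in the frame of fixture between -0.105 and -0.064 m and y of pin_tip in the frame of fixture above 0.005 m), for 0.02 s.
2. the pin's shank touches the same edge near its right end (contact force between pin and fixture above 0.3 N and z of pin_tip in the frame of fixture between 0.017 and 0.047 m and x of pin_tip in the frame of fixture between -0.105 and -0.064 m and y of pin_tip in the frame of fixture below -0.045 m), for 0.02 s.
3. the pin's shank touches the short right-hand edge (contact force between pin and fixture above 0.3 N and z of pin_tip in the frame of fixture between 0.017 and 0.047 m and y of pin_tip in the frame of fixture between -0.12 and -0.08 m and x of pin_tip in the frame of fixture between -0.06 and 0.03 m), for 0.02 s.
At the end, for the whole second after the job is handed in: The pin stands and stays upright (within 0.08 rad) in the plate's large hole, its collar on the plate (its lower end 26 mm above the bench, within 2.5 mm), released by the gripper (z of pin_tip in the frame of fixture between 0.0235 and 0.0285 m and x of pin_tip in the frame of fixture between -0.045 and -0.005 m and y of pin_tip in the frame of fixture between -0.028 and 0.012 m and angle between pin's own z axis and vertical below 0.08 rad and contact force between pin and the fingers below 0.1 N); the robot touches nothing.
It fails at once if the pin is pushed against the edges of the plate with more than 20 N (contact force between pin and fixture above 20 N and (x of pin_tip in the frame of fixture below -0.064 m or y of pin_tip in the frame of fixture below -0.08 m)).
It fails at once if the pin is pushed or dropped on the plate or its clamps with more than 60 N (contact force between pin and fixture above 60 N).
It fails at once if the gripper or arm pushes on the plate or fixture with more than 20 N (contact force between any of the fingers, the arm and fixture above 20 N).
It fails at once if a bystander on the bench is moved by more than 15 mm (distance of any of cushion, cup_die, ring_die, wheel, oil_cup, driver, jar, pillar from where it was at the start of the episode above 0.015 m).
It also fails if it takes over 61 s, if anything falls off the work surface, if the arm or the gripper's body presses on something with over 40 N, if the wrist force passes 120 N, or if a joint passes its speed limit or range.

## Robot

A 7-joint arm with a two-finger parallel gripper is mounted at the origin on the work surface. World frame = base frame: x ahead of the robot, y to its left, z up, the work surface at z = 0. Lengths are in m, angles in rad, forces in N, time in s.
With the tool pointing down it reaches from about 0.4 to 0.85 m from the base axis. Payload 10.4 kg.
Tool frame: the origin (TCP) lies midway between the tips of the shut fingers; the grasp point (between the pads) lies 19 mm behind it; z points along the fingers, x is the direction in which the jaws open and shut, and the axes are right-handed (so a half turn about z gives the same grasp; the last joint's range is limited). The gripper opens to 85 mm and grips with 20 to 120 N. Pads are 22 mm wide; open, the fingers measure 114 mm over their backs; the gripper's body (76 mm by 85 mm) begins 54 mm behind the grasp point. The pads swing forward as they close: fully open they stand 13 mm farther back than shut.
Start: joints at [1.214, 0.332, -0.065, 1.46, 0.022, 1.35, -0.088], TCP at [0.205, -0.591, 0.231] pointing down, gripper open.
Joint ranges: [-2.6, 2.6], [-0.5, 2.12], [-1.47, 1.34], [0.16, 2.42], [-1.27, 4.41], [0.06, 2.06], [-2.6, 2.6]. Speed limits (rad/s): [2.22, 2.22, 2.79, 2.79, 3.14, 3.14, 3.14].

## Interface

Orientations are given as a unit quaternion [x, y, z, w].
In Python, from workcell import telemetry, eyes, order gives the robot as it stands.
- The arm moves only by the tool servo_tool, never from a script. Its argument "deltas" is a list of rows, each a list of 3 entries, a list of its own where there are three numbers: the shift along the tool's x, y, z in cm, then the turn about the tool's z in rad, then the finger opening in cm, from 0 to 8.54. A call has 1 to 12 rows; each row shifts and turns the pose as measured when the row begins, along the tool's axes as they then stand; what a row does not reach is not made up. A row lasts 1/12 s, in which the tool goes at most 41.7 mm and 7.16 degrees, less where a joint would pass 70% of its speed; a pose out of reach is approached as far as the arm can. A call is refused whole if a number of a shift passes 4.17 or a number of a turn 0.125, either way. A call with a gripper value outside its range is refused whole. The fingers move at their own pace and stop on an object; "force" is the grip in N (left out, the last holds). Time passes only in rows, so rows that do not move let the fingers close. It gives the time, the measured TCP pose, the force and the opening at its end, in the units of the state.
- telemetry.get_obs(): the state, without advancing time (a new reading comes with each control period).
- eyes.camera(name): name is "scene" or "top" or "wrist"; returns (picture, depth): 400x640x3 uint8, blue, green, red; 400x640 float32, m along the optical axis (not along the pixel's ray), 0 where there is no reading.
- eyes.calibration(name): a dict with "fx", "fy", "cx", "cy" (pixels), "distortion" ([k1, k2, p1, p2, k3] as OpenCV has them; the pictures are not rectified), "rvec" (rotation vector, rad) and "tvec" (3), from world to camera coordinates, as OpenCV has them. Camera axes: x right, y down, z forward; pixel columns grow to the right and rows downward; lengths in m; the calibration is good to about 2 mm. A picture is of the moment at which its call begins: read the wrist's pose just before it. calibration takes no time and is no camera call; for the wrist camera it gives the pose at the moment of the call.
- order.hand_in(): hands the job in, once; it reports no verdict.
The state is a dict: "clock": time; "joint_pos": joint angles; "joint_velocities": joint speeds; "tau": joint torques, N m; "position": TCP position; "ee_rot": TCP orientation; "ft_force": force on the tool from outside, world axes, zero at the start; "torque": the same for the moment, N m; "grip_width": opening from 0.0 (shut) to 1.0 (fully open).
Only numpy, scipy, OpenCV 4.12 (cv2) and the standard library are available. Lean on these libraries where they do the work, as an engineer would, in place of code of your own. Each camera call takes 0.05 s, during which the arm holds its last target. There are 200 camera calls.

## Working session

There is one attempt and no reset: what is moved stays moved. The work goes in short steps, Python scripts to look and compute and a tool call to move; the robot and the scene stay as the last step left them, time stands still between calls to the robot, and variables do not carry over. Pictures are saved under pics/ and viewed, about 8 in all and at most 12, crops included, and the job is handed in when it is done.

Besides the shell and the picture viewer there is one more tool, called after "Emit:" as name([rows], argument=value, ...), one row to a line, values as JSON. servo_tool: Moves the arm, as the interface text tells. Its arguments: {"type":"object","properties":{"deltas":{"type":"array"},"force":{"type":"number"}},"required":["deltas"]}

```bash
mkdir -p pics; ls; cat > h.py <<'E'
import numpy as np,cv2
from workcell import telemetry,eyes,order
from scipy.spatial.transform import Rotation as R
def snap(n):
    c=eyes.calibration(n); p,d=eyes.camera(n); np.savez('pics/_%s.npz'%n,p=p,d=d,**{k:np.array(v) for k,v in c.items()}); return p,d,c
def load(n):
    z=np.load('pics/_%s.npz'%n); return z['p'],z['d'],z
def K(c): return np.array([[c['fx'],0,c['cx']],[0,c['fy'],c['cy']],[0,0,1.]])
def ray(c,uv):
    n=cv2.undistortPoints(np.array(uv,float).reshape(-1,1,2),K(c),np.array(c['distortion'],float))[:,0]
    Rm=cv2.Rodrigues(np.array(c['rvec'],float))[0]; t=np.array(c['tvec'],float).ravel()
    return -Rm.T@t, np.c_[n,np.ones(len(n))]@Rm
def onz(c,uv,z):
    o,r=ray(c,uv); return o+r*((z-o[2])/r[:,2])[:,None]
def dep(c,uv,d):
    o,r=ray(c,uv); return o+r*np.array([d[int(round(v)),int(round(u))] for u,v in uv])[:,None]
def proj(c,P): return cv2.projectPoints(np.array(P,float).reshape(-1,1,3),np.array(c['rvec'],float),np.array(c['tvec'],float),K(c),np.array(c['distortion'],float))[0][:,0]
def st():
    s=telemetry.get_obs(); print('t',round(s['clock'],2),'p',np.round(s['position'],4),'q',np.round(s['ee_rot'],4),'F',np.round(s['ft_force'],2),'g',round(s['grip_width'],3)); return s
E
python3 - <<'E'
from h import *
s=st(); print(R.from_quat(s['ee_rot']).as_matrix().round(3))
for n in('top','scene'):
    p,d,c=snap(n); cv2.imwrite(f'pics/{n}0.png',p); print(n,ray(c,[(320,200)]))
E
```

```text
pics
t 0.0 p [ 0.2046 -0.5901  0.2305] q [ 8.148e-01 -5.798e-01 -6.000e-04 -4.000e-04] F [-1.04 -0.28  0.67] g 1.001
[[ 0.328 -0.945 -0.001]
 [-0.945 -0.328  0.001]
 [-0.001  0.    -1.   ]]
top (array([ 0.47664008, -0.06103682,  1.06335706]), array([[ 0.0957636 ,  0.00840582, -0.99548489]]))
scene (array([ 1.25914007, -0.06516143,  0.76634153]), array([[-0.71176621,  0.00798344, -0.70237845]]))
```

View pics/top0.png

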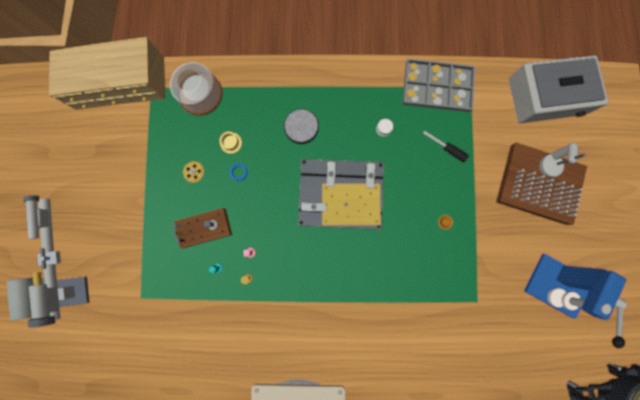

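View pics/scene0.png

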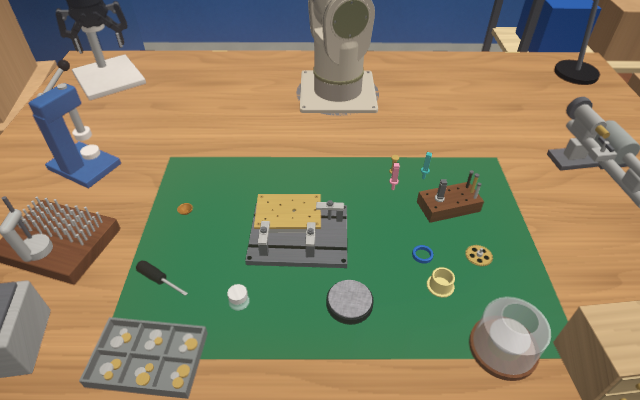

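The top view shows the tool block at (203,228), with a grey pin in it at (210,226), and the fixture at (341,194). Pin-shaped things: grey in the block (210,226), pink (249,252), teal (215,268), brass (246,280). Only the one in the block is steel. I'll check it in one close crop.

```bash
python3 - <<'E'
from h import *
p,d,c=load('top'); s,ds,cs=load('scene')
a=cv2.resize(p[200:290,165:265],(400,360),interpolation=cv2.INTER_CUBIC)
b=cv2.resize(s[150:230,380:480],(400,320),interpolation=cv2.INTER_CUBIC)
e=cv2.resize(p[150:240,290:390],(400,360),interpolation=cv2.INTER_CUBIC)
f=cv2.resize(s[185:275,240:355],(400,313),interpolation=cv2.INTER_CUBIC)
L=np.vstack([a,b[:240]]);Rr=np.vstack([e,f[:240]])
cv2.imwrite('pics/c1.png',np.hstack([L,Rr]))
# depth mask: block top z~0.034, fixture top 0.015
v,u=np.mgrid[0:400,0:640]; uv=np.c_[u.ravel(),v.ravel()].astype(float)
o,r=ray(c,uv); P=o+r*d.ravel()[:,None]
def box(m):
    q=P[m]; rr=cv2.minAreaRect(q[:,:2].astype(np.float32)*1000); print(rr, len(q), np.median(q[:,2]))
U,V=uv.T
reg=(U>168)&(U<238)&(V>203)&(V<252); box(reg&(abs(P[:,2]-.034)<.006))
reg=(U>290)&(U<392)&(V>152)&(V<235); box(reg&(P[:,2]>.008)&(P[:,2]<.06))
reg=(U>310)&(U<392)&(V>170)&(V<235); box(reg&(abs(P[:,2]-.051)<.004))
m=(U>168)&(U<238)&(V>203)&(V<252)&(P[:,2]>.065); print(np.c_[uv[m],P[m].round(3)][::5])
print(onz(c,[(210.5,224.5),(249,252),(215,268),(246,280)],.059))
E
```

```text
((505.4493103027344, 244.05282592773438), (71.05098724365234, 131.6798095703125), 16.353200912475586) 1326 0.03421546248083551
((594.1557006835938, -105.0986099243164), (210.86126708984375, 170.80691528320312), 87.77535247802734) 5373 0.03628032352383603
((568.3740234375, -121.70550537109375), (109.19638061523438, 152.77615356445312), 0.2882879078388214) 2273 0.051178961559413816
[[ 1.800e+02  2.170e+02  4.770e-01 -6.100e-02  1.063e+00]
 [ 2.050e+02  2.210e+02  5.190e-01  2.180e-01  8.900e-02]
 [ 2.100e+02  2.210e+02  5.200e-01  2.090e-01  7.700e-02]
 [ 2.080e+02  2.220e+02  5.170e-01  2.100e-01  8.900e-02]
 [ 1.740e+02  2.230e+02  5.140e-01  2.980e-01  7.400e-02]
 [ 2.090e+02  2.230e+02  5.140e-01  2.080e-01  8.800e-02]
 [ 1.750e+02  2.240e+02  5.120e-01  2.940e-01  7.700e-02]
 [ 2.080e+02  2.240e+02  5.120e-01  2.100e-01  9.100e-02]
 [ 1.740e+02  2.250e+02  5.090e-01  2.950e-01  8.000e-02]
 [ 2.070e+02  2.250e+02  5.100e-01  2.120e-01  9.000e-02]
 [ 1.690e+02  2.260e+02  4.770e-01 -6.100e-02  1.063e+00]
 [ 2.050e+02  2.260e+02  5.070e-01  2.180e-01  8.800e-02]
 [ 2.100e+02  2.260e+02  5.080e-01  2.090e-01  7.400e-02]
 [ 1.730e+02  2.310e+02  4.950e-01  2.950e-01  8.700e-02]
 [ 1.730e+02  2.320e+02  4.920e-01  2.950e-01  8.700e-02]
 [ 1.720e+02  2.330e+02  4.900e-01  2.950e-01  9.200e-02]
 [ 1.770e+02  2.330e+02  4.900e-01  2.890e-01  7.600e-02]
 [ 1.760e+02  2.340e+02  4.880e-01  2.920e-01  7.300e-02]
 [ 1.760e+02  2.390e+02  4.760e-01  2.880e-01  8.400e-02]
 [ 1.860e+02  2.390e+02  4.770e-01 -6.100e-02  1.063e+00]
 [ 1.790e+02  2.400e+02  4.740e-01  2.840e-01  7.400e-02]
 [ 1.770e+02  2.410e+02  4.710e-01  2.860e-01  8.100e-02]]
[[0.51200679 0.21236789 0.059     ]
 [0.44701531 0.11675987 0.059     ]
 [0.40764216 0.19846125 0.059     ]
 [0.38036828 0.12271874 0.059     ]]
```

View pics/c1.png

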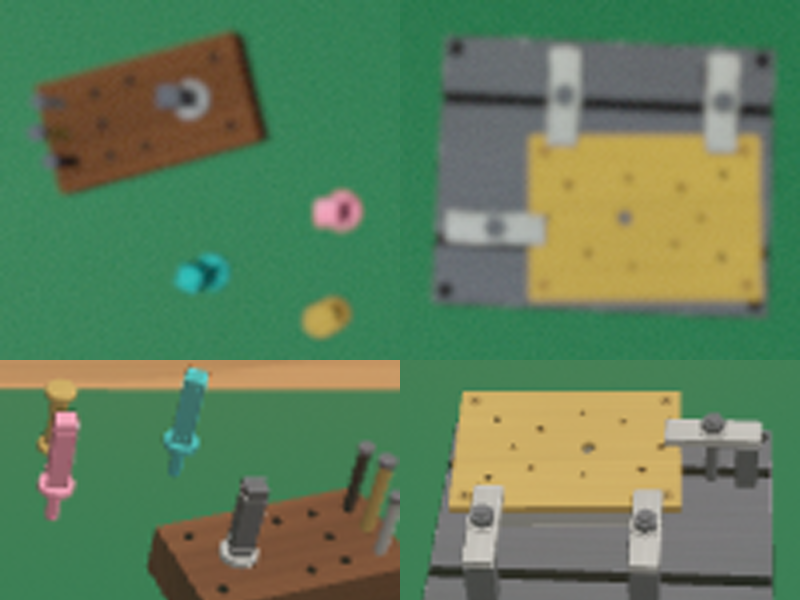

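The steel pin in the block is the target: its grey handle and bright collar sit at about (0.513, 0.214). The block's yaw is about 16°, and the fixture is at (0.594, -0.105) with yaw about -2.2°. The measured sizes match those given. I'll swing over to it.

Emit:
servo_tool([
  [[-0.2,-4,0],-0.065,8.5],
  [[-0.2,-4,0],-0.065,8.5],
  [[-0.2,-4,0],-0.065,8.5],
  [[-0.2,-4,0],-0.065,8.5],
  [[-0.2,-4,0],-0.065,8.5],
  [[-0.2,-4,0],-0.065,8.5],
  [[-0.2,-4,0],-0.065,8.5],
  [[-0.2,-4,0],-0.065,8.5],
  [[-0.2,-4,0],-0.065,8.5],
  [[-0.2,-4,0],-0.065,8.5],
  [[-0.2,-4,0],-0.065,8.5],
  [[-0.2,-4,0],-0.065,8.5],
], force=60)

```text
clock: 1.1
position: [0.5505, -0.2686, 0.2226]
ee_rot: [0.975, -0.22, -0.006, -0.001]
ft_force: [1.6, -0.4, -0.7]
grip_width: 0.997
```

```bash
cat >> h.py <<'E'
def plan(xyz,yaw_deg,n,start=None,startyaw=None):
    "print tool-axis rows (cm, rad) for straight line to xyz with tool x at yaw_deg in n rows"
    s=telemetry.get_obs(); p=np.array(s['position']) ; M=R.from_quat(s['ee_rot']).as_matrix()
    y0=np.arctan2(M[1,0],M[0,0]); dy=(np.radians(yaw_deg)-y0+np.pi)%(2*np.pi)-np.pi
    d=(np.array(xyz)-p)/n
    print('from',p.round(4),'yaw',np.degrees(y0).round(2),'dyaw turn/row',round(-dy/n,4))
    tilt=np.degrees(np.arccos(-M[2,2])); print('tilt deg',tilt.round(3))
    for k in range(n):
        a=y0+dy*k/n
        print(np.round([100*(d@[np.cos(a),np.sin(a),0]),100*(d@[np.sin(a),-np.cos(a),0]),-100*d[2]],2).tolist())
E
python3 -c "
from h import *
plan([.513,.214,.2],16.35,12)"
```

```text
from [ 0.5505 -0.2686  0.2226] yaw -25.46 dyaw turn/row -0.0608
tilt deg 0.692
[-2.01, -3.5, 0.19]
[-1.79, -3.61, 0.19]
[-1.57, -3.71, 0.19]
[-1.34, -3.8, 0.19]
[-1.11, -3.88, 0.19]
[-0.87, -3.94, 0.19]
[-0.63, -3.98, 0.19]
[-0.39, -4.01, 0.19]
[-0.14, -4.03, 0.19]
[0.1, -4.03, 0.19]
[0.35, -4.02, 0.19]
[0.59, -3.99, 0.19]
```

Emit:
servo_tool([
  [[-2.0,-3.5,0.2],-0.06,8.5],
  [[-1.8,-3.6,0.2],-0.06,8.5],
  [[-1.6,-3.7,0.2],-0.06,8.5],
  [[-1.3,-3.8,0.2],-0.06,8.5],
  [[-1.1,-3.8,0.2],-0.06,8.5],
  [[-0.9,-3.9,0.2],-0.06,8.5],
  [[-0.6,-4,0.2],-0.06,8.5],
  [[-0.4,-4,0.2],-0.06,8.5],
  [[-0.1,-4,0.2],-0.06,8.5],
  [[0.1,-4,0.2],-0.06,8.5],
  [[0.3,-4,0.2],-0.06,8.5],
  [[0,0,0],0,8.5],
])

```text
clock: 2.1
position: [0.5034, 0.1956, 0.1996]
ee_rot: [0.991, 0.133, -0.007, -0.005]
ft_force: [-0.7, 0.0, 1.0]
grip_width: 0.997
```

```bash
python3 - <<'E'
from h import *
s=st(); p,d,c=snap('wrist'); cv2.imwrite('pics/w1.png',p)
print('cam',ray(c,[(320,200)])); print(proj(c,[[.513,.214,.089],[.513,.214,.039]]))
plan([.513,.214,.12],16.35,6)
E
```

```text
t 2.1 p [0.5034 0.1956 0.1996] q [ 0.9911  0.1325 -0.0068 -0.0049] F [-0.7   0.01  1.  ] g 0.997
cam (array([0.48731088, 0.25980992, 0.3432695 ]), array([[ 0.04690531, -0.26083594, -0.96432978]]))
[[341.35639836 179.65330741]
 [339.10981047 170.2388853 ]]
from [0.5044 0.1922 0.1994] yaw 14.95 dyaw turn/row -0.0041
tilt deg 0.921
[0.23, -0.31, 1.32]
[0.23, -0.31, 1.32]
[0.23, -0.31, 1.32]
[0.24, -0.31, 1.32]
[0.24, -0.31, 1.32]
[0.24, -0.31, 1.32]
```

View pics/w1.png

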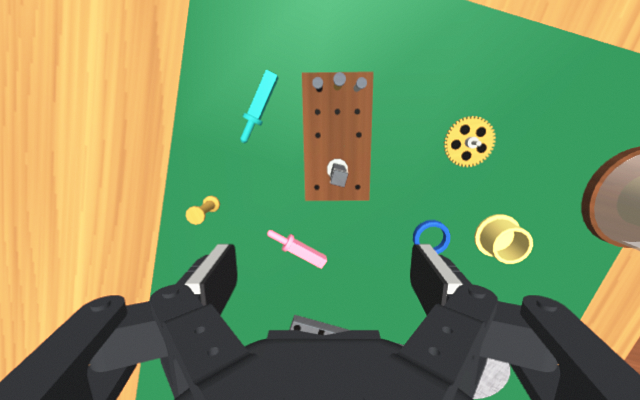

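```bash
python3 - <<'E'
from h import *
p,d,c=load('wrist'); a=cv2.resize(p[145:210,300:380],(800,650),interpolation=cv2.INTER_CUBIC)[:600]; cv2.imwrite('pics/c2.png',a)
E
```

```text
(no output)
```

View pics/c2.png

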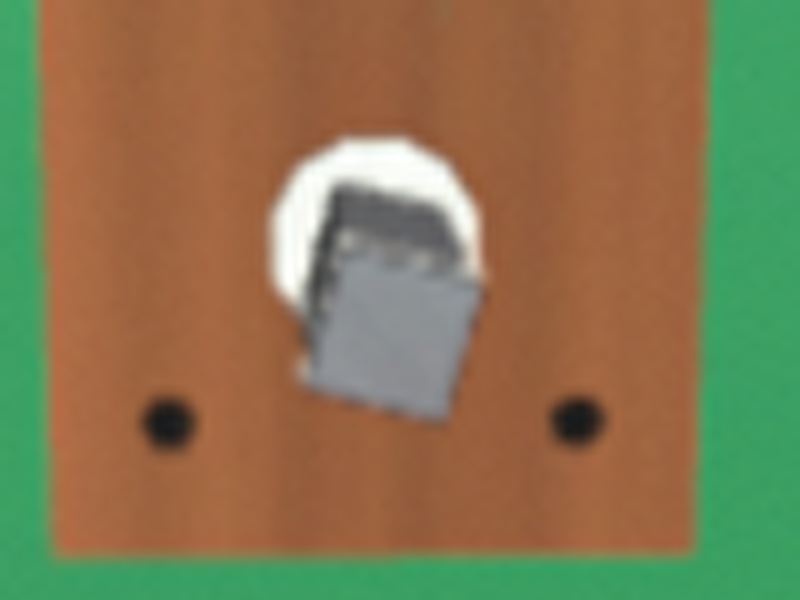

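The handle top shows corners at about (338,252), (482,275), (446,420) and (302,380) in the crop. It is turned relative to the block. I'll work out its pose.

```bash
python3 - <<'E'
from h import *
p,d,c=load('wrist')
f=lambda q:[(299.55+x/10,144.55+y/10) for x,y in q]
w=onz(c,f([(338,252),(482,275),(446,420),(302,380)]),.089); print(w.round(4),w.mean(0).round(4))
for i in range(4):
    e=w[(i+1)%4]-w[i]; print(np.linalg.norm(e[:2]).round(4),np.degrees(np.arctan2(e[1],e[0])).round(1))
print(onz(c,f([(376,238)]),.039))
plan([.513,.214,.12],6,8)
E
```

```text
[[0.5038 0.2206 0.089 ]
 [0.5165 0.222  0.089 ]
 [0.5171 0.2087 0.089 ]
 [0.5038 0.2088 0.089 ]] [0.5103 0.215  0.089 ]
0.0128 6.2
0.0133 -87.4
0.0133 179.6
0.0118 90.1
[[0.51047734 0.21537275 0.039     ]]
from [0.5044 0.1922 0.1994] yaw 14.95 dyaw turn/row 0.0195
tilt deg 0.921
[0.17, -0.24, 0.99]
[0.17, -0.24, 0.99]
[0.16, -0.24, 0.99]
[0.16, -0.25, 0.99]
[0.16, -0.25, 0.99]
[0.15, -0.25, 0.99]
[0.15, -0.25, 0.99]
[0.14, -0.26, 0.99]
```

Emit:
servo_tool([
  [[0.15,-0.25,0.9],0.027,8.5],
  [[0.15,-0.25,0.9],0.027,8.5],
  [[0.15,-0.25,0.9],0.027,8.5],
  [[0.1,-0.25,0.9],0.027,8.5],
  [[0.1,-0.25,0.9],0.027,8.5],
  [[0.1,-0.25,0.9],0.027,8.5],
  [[0.05,-0.3,0.9],0.027,8.5],
  [[0.05,-0.3,0.9],0.027,8.5],
  [[0,0,0],0,8.5],
  [[0,0,0],0,8.5],
])

```text
clock: 2.98
position: [0.5095, 0.2079, 0.1215]
ee_rot: [1.0, 0.013, -0.009, -0.001]
ft_force: [-0.1, -0.4, 0.0]
grip_width: 0.999
```

```bash
python3 - <<'E'
from h import *
s=st(); p,d,c=snap('wrist'); 
plan([.511,.215,.05],2.5,8)
q=proj(c,[[.511,.215,.089],[.511,.215,.039]]);print(q)
u,v=q[0].astype(int); a=cv2.resize(p[max(0,v-60):v+60,u-80:u+80],(640,480),interpolation=cv2.INTER_CUBIC); print(max(0,v-60),u-80); cv2.imwrite('pics/c3.png',a)
E
```

```text
t 2.98 p [0.5095 0.2079 0.1215] q [ 9.999e-01  1.260e-02 -9.500e-03 -6.000e-04] F [-0.08 -0.35  0.05] g 0.999
from [0.5094 0.2078 0.1215] yaw 1.44 dyaw turn/row -0.0023
tilt deg 1.097
[0.02, -0.09, 0.89]
[0.02, -0.09, 0.89]
[0.02, -0.09, 0.89]
[0.02, -0.09, 0.89]
[0.02, -0.09, 0.89]
[0.02, -0.09, 0.89]
[0.02, -0.09, 0.89]
[0.02, -0.09, 0.89]
[[327.58469047 215.96469055]
 [327.91152278 195.46684475]]
155 247
```

View pics/c3.png

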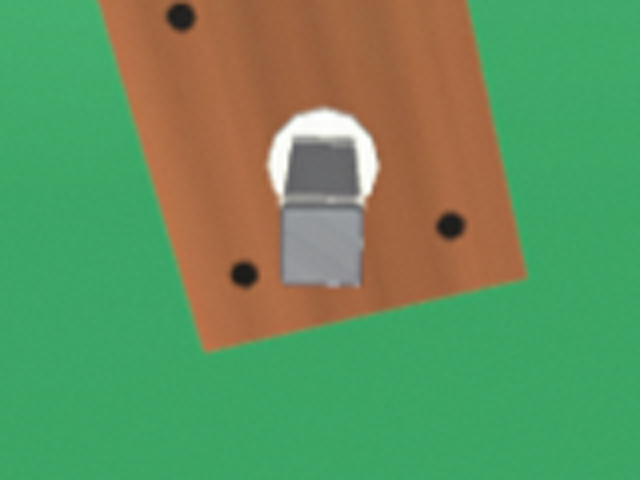

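Emit:
servo_tool([
  [[0.04,-0.09,0.9],0,8.5],
  [[0.04,-0.09,0.9],0,8.5],
  [[0.04,-0.09,0.9],0,8.5],
  [[0.04,-0.09,0.9],0,8.5],
  [[0.04,-0.09,0.9],0,8.5],
  [[0.04,-0.09,0.9],0,8.5],
  [[0.04,-0.09,0.9],0,8.5],
  [[0.04,-0.09,0.8],0,8.5],
  [[0,0,0],0,8.5],
])

```text
clock: 3.78
position: [0.5119, 0.2144, 0.0435]
ee_rot: [1.0, 0.013, -0.009, -0.0]
ft_force: [-0.7, -0.2, -0.7]
grip_width: 0.995
```

```bash
python3 - <<'E'
s=open('h.py').read(); i=s.index('def plan')
s=s[:i]+'''def plan(xyz,yaw_deg,n):
    s=telemetry.get_obs(); p=np.array(s['position']) ; M=R.from_quat(s['ee_rot']).as_matrix()
    y0=np.arctan2(M[1,0],M[0,0]); dy=(np.radians(yaw_deg)-y0+np.pi)%(2*np.pi)-np.pi
    d=(np.array(xyz)-p)/n*100
    print('t',round(s['clock'],2),'from',p.round(5),'yaw',np.degrees(y0).round(2),'turn/row',round(-dy/n,4),'toolz',M[:,2].round(4),'F',np.round(s['ft_force'],2),'g',round(s['grip_width']*85.4,1))
    for k in sorted({0,n//2,n-1}): print(k,np.round((M@R.from_rotvec([0,0,-dy*k/n]).as_matrix()).T@d,3).tolist())
'''
open('h.py','w').write(s)
E
python3 -c "
from h import *
plan([.511,.215,.05],2.5,2)"
```

```text
t 3.78 from [0.51186 0.21439 0.04345] yaw 1.46 turn/row -0.009 toolz [-1.830e-02  4.000e-04 -9.998e-01] F [-0.66 -0.23 -0.72] g 85.0
0 [-0.048, -0.032, -0.327]
1 [-0.048, -0.032, -0.327]
```

Emit:
servo_tool([
  [[-0.04,-0.03,-0.35],0,8.5],
  [[-0.04,-0.03,-0.25],0,8.5],
  [[0,0,0],0,8.5],
  [[0,0,0],0,1],
  [[0,0,0],0,1],
  [[0,0,0],0,1],
  [[0,0,0],0,1],
  [[0,0,0],0,1],
  [[0,0,0],0,1],
  [[0,0,0],0,1],
  [[0,0,0],0,1],
  [[0,0,0],0,1],
])

```text
clock: 4.78
position: [0.5123, 0.2156, 0.0519]
ee_rot: [1.0, 0.013, -0.008, -0.001]
ft_force: [0.3, 0.1, 0.5]
grip_width: 0.145
```

```bash
python3 -c "
from h import *
plan([.511,.215,.13],2.5,9)"
```

```text
t 4.78 from [0.51227 0.21562 0.0519 ] yaw 1.47 turn/row -0.002 toolz [-0.0154  0.0013 -0.9999] F [0.26 0.1  0.51] g 12.4
0 [-0.028, 0.005, -0.868]
4 [-0.028, 0.005, -0.868]
8 [-0.028, 0.005, -0.868]
```

Emit:
servo_tool([
  [[-0.01,0,-0.5],0,1],
  [[-0.01,0,-0.8],0,1],
  [[-0.01,0,-0.8],0,1],
  [[-0.01,0,-0.8],0,1],
  [[-0.01,0,-0.8],0,1],
  [[-0.01,0,-0.8],0,1],
  [[-0.01,0,-0.8],0,1],
  [[-0.01,0,-0.8],0,1],
  [[0,0,0],0,1],
  [[0,0,0],0,1],
])

```text
clock: 5.62
position: [0.5126, 0.2157, 0.1208]
ee_rot: [1.0, 0.013, -0.007, -0.001]
ft_force: [-0.3, -1.0, -1.2]
grip_width: 0.142
```

```bash
python3 - <<'E'
from h import *
F=np.array([.5942,-.1051]); a=np.radians(-2.22); Rf=np.array([[np.cos(a),-np.sin(a)],[np.sin(a),np.cos(a)]])
for n,q in dict(left=(-95,32),right=(-95,-72),side=(-25,-110),hole=(-25,-8),seat=(-25,-20)).items(): print(n,(F+Rf@np.array(q)/1000).round(4))
p,d,c=load('top'); print('hole img',onz(c,[(345.9,203.9)],.051))
# plate corners from top crop c1 (right-top panel x4): 
g=[(290+(x+.5)/4-.5,150+(y+.5)/4-.5) for x,y in [(527,301),(764,303),(762,138),(528,134)]]
g=[(290+((x-400)+.5)/4-.5,150+(y+.5)/4-.5) for x,y in [(527,301),(764,303),(762,138),(528,134)]]
print(onz(c,g,.051).round(4)); print('hole',onz(c,[(290+(225)/4-.4,150+217/4-.4)],.051))
p,d,c=load('scene'); u=240+(588-400)*115/400;v=185+(447-360)*90/313; print('hole scene',onz(c,[(u,v)],.051))
g=[(240+(x-400)*115/400,185+(y-360)*90/313) for x,y in [(463,391),(681,391),(681,511),(449,511)]]
print(onz(c,g,.051).round(4))
Fx=lambda x,y:Rf.T@(np.array([x,y])-F)
plan([*(F+Rf@np.array([-.105,.032])),.13],-2,12)
w,dw,cw=snap('wrist'); cv2.imwrite('pics/w2.png',w)
E
```

```text
left [ 0.5005 -0.0694]
right [ 0.4965 -0.1734]
side [ 0.565 -0.214]
hole [ 0.5689 -0.1121]
seat [ 0.5684 -0.1241]
hole img [[ 0.56489024 -0.11534904  0.051     ]]
[[ 0.5137 -0.0562  0.051 ]
 [ 0.5133 -0.1992  0.051 ]
 [ 0.6137 -0.1988  0.051 ]
 [ 0.6154 -0.0562  0.051 ]]
hole [[ 0.56501121 -0.1152278   0.051     ]]
hole scene [[ 0.56520659 -0.11342758  0.051     ]]
[[ 0.515  -0.1958  0.051 ]
 [ 0.5148 -0.0552  0.051 ]
 [ 0.6186 -0.0558  0.051 ]
 [ 0.6187 -0.1948  0.051 ]]
t 5.62 from [0.51256 0.2157  0.12082] yaw 1.48 turn/row 0.0051 toolz [-0.0141  0.0014 -0.9999] F [-0.35 -1.   -1.17] g 12.2
0 [-0.246, 2.367, -0.077]
6 [-0.174, 2.374, -0.077]
11 [-0.114, 2.377, -0.077]
```

View pics/w2.png

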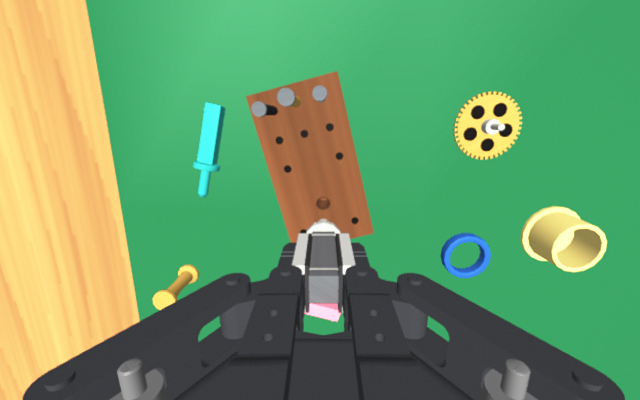

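The wrist view shows the pin clear of the block and held between the pads; the empty hole is at (323,202). Plate estimates from the images: front edge at x≈0.514, right edge at y≈-0.197, hole at about (0.565,-0.1145). I'll go to the front-left touch point first.

Emit:
servo_tool([
  [[-0.1,1.5,-0.6],0,1],
  [[-0.1,3.2,-0.6],0,1],
  [[-0.1,3.2,-0.3],0,1],
  [[-0.3,3.2,0],0,1],
  [[-0.4,3.2,0],0,1],
  [[-0.5,3.2,0.2],0,1],
  [[-0.5,3.2,0.4],0,1],
  [[-0.5,3.2,0.4],0,1],
  [[-0.4,2.5,0.4],0,1],
  [[0,1,0.2],0,1],
  [[0,0,0],0,1],
  [[0,0,0],0,1],
])

```text
clock: 6.67
position: [0.4862, -0.0688, 0.1141]
ee_rot: [1.0, 0.015, -0.011, -0.003]
ft_force: [-0.9, 0.8, -0.2]
grip_width: 0.142
```

```bash
python3 -c "
from h import *
plan([.495,-.075,.073],1.48,6)"
```

```text
t 6.67 from [ 0.48623 -0.06876  0.11414] yaw 1.71 turn/row 0.0007 toolz [-0.0211  0.0051 -0.9998] F [-0.9   0.75 -0.19] g 12.1
0 [0.157, 0.112, 0.682]
3 [0.158, 0.112, 0.682]
5 [0.158, 0.112, 0.682]
```

Emit:
servo_tool([
  [[0.15,0.11,0.65],0,1],
  [[0.15,0.11,0.65],0,1],
  [[0.15,0.11,0.65],0,1],
  [[0.15,0.11,0.65],0,1],
  [[0.15,0.11,0.65],0,1],
  [[0,0,0.3],0,1],
  [[0,0,0],0,1],
  [[0,0,0],0,1],
])

```text
clock: 7.33
position: [0.4948, -0.0662, 0.0738]
ee_rot: [1.0, 0.02, -0.011, -0.004]
ft_force: [0.9, 0.8, -1.3]
grip_width: 0.146
```

```bash
python3 -c "
from h import *
plan([.509,-.075,.073],1.48,10)
p,d,c=snap('wrist');cv2.imwrite('pics/w3.png',p)"
```

```text
t 7.33 from [ 0.49479 -0.06622  0.07379] yaw 2.32 turn/row 0.0015 toolz [-0.022   0.0082 -0.9997] F [ 0.91  0.76 -1.29] g 12.4
0 [0.139, 0.093, 0.004]
5 [0.139, 0.092, 0.004]
9 [0.14, 0.092, 0.004]
```

View pics/w3.png

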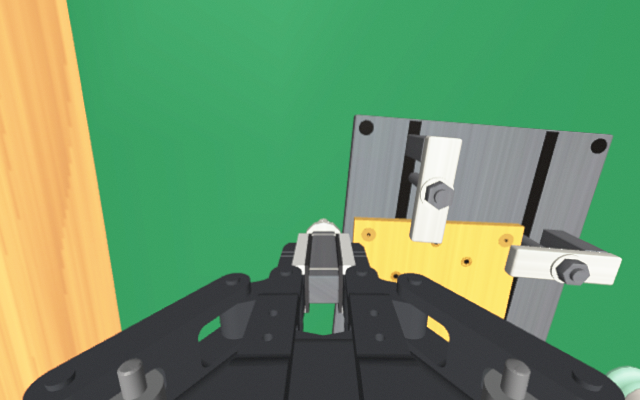

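Emit:
servo_tool([
  [[0.2,0.2,0],0,1],
  [[0.2,0.2,0],0,1],
  [[0.2,0.2,0],0,1],
  [[0.2,0.1,0],0,1],
  [[0.1,0,0],0,1],
  [[0,0,0],0,1],
  [[0,0,0],0,1],
])

```text
clock: 7.97
position: [0.5061, -0.0744, 0.075]
ee_rot: [1.0, 0.02, -0.01, -0.004]
ft_force: [0.0, 0.7, -0.9]
grip_width: 0.143
```

```bash
python3 -c "
from h import *
plan([.509,-.075,.073],1.48,10)"
```

```text
t 7.97 from [ 0.5061  -0.0744   0.07503] yaw 2.24 turn/row 0.0013 toolz [-0.0193  0.0073 -0.9998] F [ 0.05  0.69 -0.94] g 12.2
0 [0.029, 0.007, 0.02]
5 [0.029, 0.007, 0.02]
9 [0.029, 0.007, 0.02]
```

Emit:
servo_tool([
  [[0.06,0,0.03],0,1],
  [[0.06,0,0.03],0,1],
  [[0.06,0,0.03],0,1],
  [[0.06,0,0.03],0,1],
  [[0.06,0,0],0,1],
])

```text
clock: 8.38
position: [0.5091, -0.0741, 0.0737]
ee_rot: [1.0, 0.02, -0.01, -0.004]
ft_force: [0.3, 0.0, -0.2]
grip_width: 0.144
```

Emit:
servo_tool([
  [[0.06,0,0],0,1],
  [[0.06,0,0],0,1],
])

```text
clock: 8.55
position: [0.5095, -0.074, 0.0734]
ee_rot: [1.0, 0.02, -0.011, -0.004]
ft_force: [-3.8, -0.1, 1.7]
grip_width: 0.145
```

Emit:
servo_tool([
  [[0.06,0,0],0,1],
  [[0.06,0,0],0,1],
])

```text
clock: 8.72
position: [0.5096, -0.074, 0.073]
ee_rot: [1.0, 0.02, -0.012, -0.004]
ft_force: [-4.8, 0.3, 1.4]
grip_width: 0.142
```

Emit:
servo_tool([
  [[0.06,0,0],0,1],
  [[0.06,0,0],0,1],
])

```text
clock: 8.88
position: [0.5097, -0.074, 0.0726]
ee_rot: [1.0, 0.02, -0.013, -0.004]
ft_force: [-5.9, 0.3, 1.9]
grip_width: 0.144
```

Contact on the left end came at TCP x≈0.5094, y=-0.074, with about 4 N. I'll back off and move to the right end.

Emit:
servo_tool([
  [[-0.4,0,-0.03],0,1],
  [[-0.5,0.5,0],0,1],
  [[-0.1,2,0],0,1],
  [[-0.1,2,0],0,1],
  [[-0.1,2,0],0,1],
  [[-0.1,2,0],0,1],
  [[-0.1,1.5,0],0,1],
  [[0,0.5,0],0,1],
  [[0,0,0],0,1],
  [[0,0,0],0,1],
])

```text
clock: 9.72
position: [0.5017, -0.1854, 0.0743]
ee_rot: [1.0, 0.021, -0.007, -0.003]
ft_force: [0.8, -0.4, -0.9]
grip_width: 0.143
```

```bash
python3 -c "
from h import *
plan([.506,-.178,.0735],2.3,5)"
```

```text
t 9.72 from [ 0.50167 -0.18542  0.07426] yaw 2.36 turn/row 0.0002 toolz [-0.0149  0.0054 -0.9999] F [ 0.83 -0.44 -0.89] g 12.2
0 [0.093, -0.145, 0.015]
2 [0.093, -0.145, 0.015]
4 [0.093, -0.145, 0.015]
```

Emit:
servo_tool([
  [[0.1,-0.15,0],0,1],
  [[0.1,-0.15,0],0,1],
  [[0.1,-0.1,0],0,1],
  [[0.1,0,0.03],0,1],
  [[0.06,0,0.03],0,1],
  [[0,0,0],0,1],
])

```text
clock: 10.22
position: [0.5075, -0.1757, 0.0739]
ee_rot: [1.0, 0.024, -0.007, -0.003]
ft_force: [0.9, -0.1, -1.1]
grip_width: 0.145
```

Emit:
servo_tool([
  [[0.06,0,0],0,1],
  [[0.06,0,0],0,1],
])

```text
clock: 10.38
position: [0.5088, -0.1752, 0.0738]
ee_rot: [1.0, 0.024, -0.007, -0.003]
ft_force: [-0.7, -0.2, -0.7]
grip_width: 0.143
```

Emit:
servo_tool([
  [[0.06,0,0],0,1],
  [[0.06,0,0],0,1],
])

```text
clock: 10.55
position: [0.5098, -0.1752, 0.0737]
ee_rot: [1.0, 0.024, -0.007, -0.004]
ft_force: [-2.7, -0.3, 0.4]
grip_width: 0.143
```

Emit:
servo_tool([
  [[0.06,0,0],0,1],
  [[0.06,0,0],0,1],
])

```text
clock: 10.72
position: [0.5099, -0.1753, 0.0734]
ee_rot: [1.0, 0.024, -0.008, -0.004]
ft_force: [-3.1, 1.0, 0.3]
grip_width: 0.14
```

Contact on the right end came at TCP x≈0.5098, y=-0.175. The plate is almost square to the world (yaw about 0.003 rad). Now I'll go round to the right-hand edge.

Emit:
servo_tool([
  [[-0.5,0,-0.03],0,1],
  [[-0.5,0.5,0],0,1],
  [[-0.1,1.5,0],0,1],
  [[-0.1,1.5,0],0,1],
  [[0,0.8,0],0,1],
  [[0,0,0],0,1],
  [[0,0,0],0,1],
])

```text
clock: 11.3
position: [0.4992, -0.2216, 0.074]
ee_rot: [1.0, 0.024, -0.007, -0.003]
ft_force: [-0.3, 0.2, -1.8]
grip_width: 0.144
```

```bash
python3 -c "
from h import *
plan([.560,-.220,.0735],2.3,5)"
```

```text
t 11.3 from [ 0.49917 -0.22158  0.07401] yaw 2.76 turn/row 0.0016 toolz [-0.0137  0.0062 -0.9999] F [-0.32  0.2  -1.84] g 12.3
0 [1.217, 0.027, -0.006]
2 [1.217, 0.023, -0.006]
4 [1.217, 0.019, -0.006]
```

Emit:
servo_tool([
  [[1,0.05,0],0.003,1],
  [[1.2,0.05,0],0.003,1],
  [[1.2,0.05,0],0.003,1],
  [[1.2,0.05,0],0,1],
  [[1,0,0],0,1],
  [[0.4,0,0],0,1],
  [[0,0,0],0,1],
  [[0,0,0],0,1],
])

```text
clock: 11.97
position: [0.5662, -0.2147, 0.0732]
ee_rot: [1.0, 0.021, -0.006, -0.004]
ft_force: [-1.2, 0.2, -1.3]
grip_width: 0.139
```

```bash
python3 -c "
from h import *
plan([.560,-.205,.0735],2.3,5)"
```

```text
t 11.97 from [ 0.56622 -0.21474  0.07317] yaw 2.44 turn/row 0.0005 toolz [-0.0116  0.0083 -0.9999] F [-1.18  0.19 -1.28] g 11.9
0 [-0.116, -0.2, -0.004]
2 [-0.116, -0.2, -0.004]
4 [-0.116, -0.2, -0.004]
```

Emit:
servo_tool([
  [[0,-0.2,0],0,1],
  [[0,-0.2,0],0,1],
  [[0,-0.2,0],0,1],
  [[0,-0.1,0],0,1],
  [[0,0,0],0,1],
])

```text
clock: 12.38
position: [0.5644, -0.2066, 0.0733]
ee_rot: [1.0, 0.021, -0.006, -0.004]
ft_force: [-0.6, -0.1, -2.0]
grip_width: 0.143
```

Emit:
servo_tool([
  [[0,-0.06,0],0,1],
  [[0,-0.06,0],0,1],
])

```text
clock: 12.55
position: [0.5641, -0.2056, 0.0734]
ee_rot: [1.0, 0.021, -0.006, -0.004]
ft_force: [-0.7, 0.4, -1.3]
grip_width: 0.143
```

Emit:
servo_tool([
  [[0,-0.06,0],0,1],
  [[0,-0.06,0],0,1],
])

```text
clock: 12.72
position: [0.5639, -0.2046, 0.0736]
ee_rot: [1.0, 0.021, -0.006, -0.004]
ft_force: [0.3, -0.1, -1.0]
grip_width: 0.14
```

Emit:
servo_tool([
  [[0,-0.06,0],0,1],
  [[0,-0.06,0],0,1],
])

```text
clock: 12.88
position: [0.5638, -0.2034, 0.0736]
ee_rot: [1.0, 0.021, -0.006, -0.004]
ft_force: [0.4, 0.2, -0.7]
grip_width: 0.147
```

Emit:
servo_tool([
  [[0,-0.06,0],0,1],
  [[0,-0.06,0],0,1],
])

```text
clock: 13.05
position: [0.5638, -0.2021, 0.0735]
ee_rot: [1.0, 0.021, -0.006, -0.004]
ft_force: [-0.7, 0.9, -1.7]
grip_width: 0.14
```

Emit:
servo_tool([
  [[0,-0.06,0],0,1],
  [[0,-0.06,0],0,1],
])

```text
clock: 13.22
position: [0.5637, -0.2007, 0.0735]
ee_rot: [1.0, 0.021, -0.006, -0.004]
ft_force: [-0.2, 0.3, -1.1]
grip_width: 0.144
```

Emit:
servo_tool([
  [[0,-0.06,0],0,1],
  [[0,-0.06,0],0,1],
])

```text
clock: 13.38
position: [0.5637, -0.1997, 0.0735]
ee_rot: [1.0, 0.021, -0.006, -0.004]
ft_force: [0.0, -3.0, -1.2]
grip_width: 0.14
```

Emit:
servo_tool([
  [[0,-0.06,0],0,1],
  [[0,-0.06,0],0,1],
])

```text
clock: 13.55
position: [0.5636, -0.1996, 0.0736]
ee_rot: [1.0, 0.02, -0.006, -0.003]
ft_force: [0.6, -2.6, -2.0]
grip_width: 0.147
```

All three touches were felt: front TCP x≈0.5094 and 0.5098, side TCP y≈-0.1998. That puts the hole at TCP (0.5636, -0.1138), and the image estimate (0.565, -0.1145) agrees. I'll back off, rise and go over it.

Emit:
servo_tool([
  [[0,0.5,0],0,1],
  [[0,0.5,-0.3],0,1],
  [[0,0,-0.8],0,1],
  [[0,0,-0.8],0,1],
  [[0,0,-0.8],0,1],
  [[0,0,-0.8],0,1],
  [[0,0,-0.3],0,1],
  [[0,0,0],0,1],
])

```text
clock: 14.22
position: [0.5651, -0.21, 0.1168]
ee_rot: [1.0, 0.02, -0.005, -0.004]
ft_force: [-0.1, -0.3, -0.3]
grip_width: 0.14
```

```bash
python3 -c "
from h import *
plan([.5636,-.1138,.108],2.4,6)"
```

```text
t 14.22 from [ 0.56514 -0.20997  0.11682] yaw 2.35 turn/row -0.0002 toolz [-0.0109  0.0069 -0.9999] F [-0.1  -0.3  -0.29] g 11.9
0 [0.042, -1.601, 0.158]
3 [0.042, -1.601, 0.158]
5 [0.043, -1.601, 0.158]
```

Emit:
servo_tool([
  [[0.04,-1.4,0.1],0,1],
  [[0.04,-1.6,0.1],0,1],
  [[0.04,-1.6,0.1],0,1],
  [[0.04,-1.6,0.1],0,1],
  [[0.04,-1.6,0.1],0,1],
  [[0.04,-1,0.1],0,1],
  [[0,0,0],0,1],
  [[0,0,0],0,1],
])

```text
clock: 14.88
position: [0.5627, -0.113, 0.1103]
ee_rot: [1.0, 0.021, -0.006, -0.004]
ft_force: [0.4, -0.8, -1.2]
grip_width: 0.142
```

```bash
python3 -c "
from h import *
plan([.5636,-.1139,.100],2.4,2)"
```

```text
t 14.88 from [ 0.56268 -0.11302  0.11026] yaw 2.45 turn/row 0.0005 toolz [-0.0119  0.0076 -0.9999] F [ 0.36 -0.78 -1.21] g 12.1
0 [0.05, 0.05, 0.512]
1 [0.05, 0.05, 0.512]
```

Emit:
servo_tool([
  [[0.05,0.05,0.3],0,1],
  [[0.05,0.05,0.3],0,1],
  [[0,0,0.3],0,1],
  [[0,0,0],0,1],
])

```text
clock: 15.22
position: [0.5635, -0.1168, 0.1]
ee_rot: [1.0, 0.02, -0.006, -0.003]
ft_force: [-0.0, -0.5, -1.5]
grip_width: 0.149
```

```bash
python3 - <<'E'
from h import *
plan([.5636,-.1139,.096],2.4,2)
E
```

```text
t 15.22 from [ 0.56353 -0.11682  0.10003] yaw 2.28 turn/row -0.001 toolz [-0.0122  0.0067 -0.9999] F [-0.04 -0.51 -1.51] g 12.7
0 [0.012, -0.144, 0.203]
1 [0.012, -0.144, 0.203]
```

Emit:
servo_tool([
  [[0.01,-0.14,0],0,1],
  [[0.01,-0.1,0],0,1],
  [[0,0,0],0,1],
  [[0,0,0],0,1],
])

```text
clock: 15.55
position: [0.5634, -0.1159, 0.0995]
ee_rot: [1.0, 0.019, -0.006, -0.003]
ft_force: [0.3, -0.0, -0.4]
grip_width: 0.141
```

```bash
python3 - <<'E'
from h import *
plan([.5636,-.1139,.096],2.4,2)
E
```

```text
t 15.55 from [ 0.56338 -0.11593  0.09951] yaw 2.13 turn/row -0.0024 toolz [-0.0129  0.0066 -0.9999] F [ 0.32 -0.02 -0.37] g 12.0
0 [0.017, -0.1, 0.176]
1 [0.017, -0.1, 0.176]
```

Emit:
servo_tool([
  [[0.01,-0.1,0],0,1],
  [[0.01,-0.1,0],0,1],
  [[0,0,0],0,1],
  [[0,0,0],0,1],
])

```text
clock: 15.88
position: [0.5637, -0.1137, 0.0999]
ee_rot: [1.0, 0.019, -0.006, -0.003]
ft_force: [-0.2, 0.5, -2.2]
grip_width: 0.145
```

```bash
python3 - <<'E'
from h import *
plan([.5636,-.1139,.096],2.4,2)
E
```

```text
t 15.88 from [ 0.5637  -0.11373  0.09988] yaw 2.13 turn/row -0.0024 toolz [-0.0124  0.0065 -0.9999] F [-0.19  0.46 -2.22] g 12.4
0 [-0.003, 0.01, 0.194]
1 [-0.003, 0.01, 0.194]
```

Emit:
servo_tool([
  [[0,0,0.2],0,1],
  [[0,0,0.2],0,1],
  [[0,0,0.15],0,1],
  [[0,0,0.1],0,1],
])

```text
clock: 16.22
position: [0.5638, -0.1136, 0.093]
ee_rot: [1.0, 0.019, -0.006, -0.003]
ft_force: [0.5, 0.1, -1.6]
grip_width: 0.145
```

Emit:
servo_tool([
  [[0,0,0.1],0,1],
  [[0,0,0.1],0,1],
])

```text
clock: 16.38
position: [0.5636, -0.1136, 0.0906]
ee_rot: [1.0, 0.019, -0.006, -0.003]
ft_force: [1.2, 0.0, -1.2]
grip_width: 0.143
```

Emit:
servo_tool([
  [[0,0,0.1],0,1],
  [[0,0,0.1],0,1],
])

```text
clock: 16.55
position: [0.5636, -0.1136, 0.0883]
ee_rot: [1.0, 0.019, -0.006, -0.003]
ft_force: [0.0, 1.2, -0.2]
grip_width: 0.139
```

The tip is about 6 mm below the plate top with no resistance, so it is in the hole. I'll lower it on.

Emit:
servo_tool([
  [[0,0,0.2],0,1],
  [[0,0,0.2],0,1],
  [[0,0,0.2],0,1],
  [[0,0,0.2],0,1],
  [[0,0,0.1],0,1],
  [[0,0,0],0,1],
])

```text
clock: 17.05
position: [0.5633, -0.1136, 0.078]
ee_rot: [1.0, 0.019, -0.006, -0.003]
ft_force: [-0.1, -0.4, -1.8]
grip_width: 0.142
```

Emit:
servo_tool([
  [[0,0,0.15],0,1],
  [[0,0,0.15],0,1],
])

```text
clock: 17.22
position: [0.5634, -0.1135, 0.075]
ee_rot: [1.0, 0.019, -0.006, -0.003]
ft_force: [-0.1, -0.3, -1.5]
grip_width: 0.143
```

Emit:
servo_tool([
  [[0,0,0.1],0,1],
  [[0,0,0.1],0,1],
])

```text
clock: 17.38
position: [0.5634, -0.1135, 0.0727]
ee_rot: [1.0, 0.019, -0.006, -0.003]
ft_force: [0.1, 0.3, -1.7]
grip_width: 0.139
```

Emit:
servo_tool([
  [[0,0,0.08],0,1],
  [[0,0,0.08],0,1],
])

```text
clock: 17.55
position: [0.5634, -0.1135, 0.0709]
ee_rot: [1.0, 0.019, -0.006, -0.003]
ft_force: [-0.3, 0.2, -1.0]
grip_width: 0.146
```

Emit:
servo_tool([
  [[0,0,0.06],0,1],
  [[0,0,0.06],0,1],
])

```text
clock: 17.72
position: [0.5634, -0.1135, 0.0696]
ee_rot: [1.0, 0.019, -0.006, -0.003]
ft_force: [0.8, 1.1, -1.0]
grip_width: 0.145
```

Emit:
servo_tool([
  [[0,0,0.06],0,1],
  [[0,0,0.06],0,1],
])

```text
clock: 17.88
position: [0.5634, -0.1135, 0.0688]
ee_rot: [1.0, 0.019, -0.006, -0.003]
ft_force: [-5.2, 0.7, 9.7]
grip_width: 0.14
```

Emit:
servo_tool([
  [[0,0,0.06],0,1],
  [[0,0,0.06],0,1],
])

```text
clock: 18.05
position: [0.5634, -0.1135, 0.0689]
ee_rot: [1.0, 0.019, -0.006, -0.003]
ft_force: [-3.8, 0.1, 5.9]
grip_width: 0.138
```

Seated: TCP z 0.0689 puts the tip at 0.026. I'll release and rise.

Emit:
servo_tool([
  [[0,0,0],0,2],
  [[0,0,0],0,3],
  [[0,0,0],0,4],
  [[0,0,0],0,4],
  [[0,0,-0.3],0,4],
  [[0,0,-0.8],0,4],
  [[0,0,-1],0,4],
  [[0,0,-1.5],0,4],
  [[0,0,-2],0,4],
  [[0,0,-2],0,4],
  [[0,0,-2],0,4],
  [[0,0,0],0,4],
])

```text
clock: 19.05
position: [0.565, -0.1136, 0.1742]
ee_rot: [1.0, 0.019, -0.005, -0.003]
ft_force: [0.2, 0.3, 1.0]
grip_width: 0.47
```

```bash
python3 - <<'E'
from h import *
st(); p,d,c=snap('wrist'); s,ds,cs=snap('scene')
b=cv2.resize(s[165:275,230:370],(560,440),interpolation=cv2.INTER_CUBIC)
cv2.imwrite('pics/end.png',np.vstack([cv2.resize(p,(448,280)),cv2.resize(b,(448,320))]))
print(proj(c,[[.5632,-.1132,.106]]))
E
```

```text
t 19.05 p [ 0.565  -0.1136  0.1742] q [ 0.9998  0.019  -0.0053 -0.0031] F [0.21 0.27 0.99] g 0.47
[[322.41536079 209.22075069]]
```

View pics/end.png

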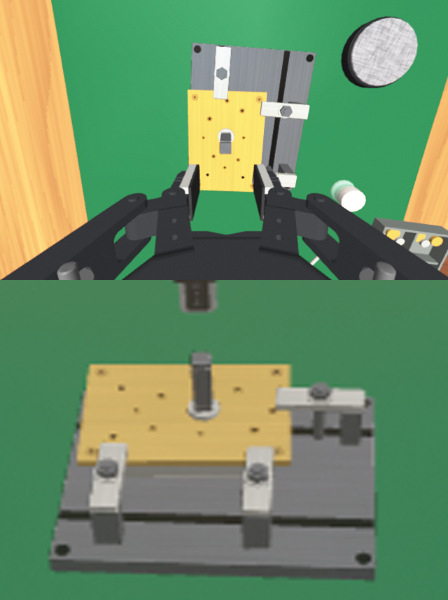

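The pin stands upright in the large hole with its collar flat on the plate (scene crop (202,385), wrist view (226,142)). The gripper is well clear, so I'm handing in.

```bash
python3 -c "
from h import *
print(order.hand_in())"
```

```text
the job is handed in; nothing more can be done
None
```

The pin is standing in the plate's large hole with its collar on the plate. It is released, and I handed the job in at about 19 s of the 61 s allowed. The hand-in reported no verdict.

- **Touches:** I took the steel pin from the tool block and touched the front edge near its left end (tool x 0.5094), then near its right end (0.5098), then the right-hand edge (tool y -0.1998). The forces I read were about 3–6 N, against the 20 N limit.
- **Hole:** The touches put the hole at tool position (0.5636, -0.1138). The two camera views gave about (0.565, -0.1145), roughly 1–2 mm away, which is within the camera calibration.
- **Insertion:** The pin went in without side force and seated with a reading of about 10 N. Its lower end came to about 26 mm above the bench, the height specified.
- **Last checks:** The final scene and wrist pictures show the pin upright with its collar flat and the open gripper well clear. No bystander was seen to be disturbed, but I did not re-measure their positions.
- **Discrepancies:**
  - The tool drifted to a tilt of about 1° during the job. I judged its effect on the hole position too small to correct.
  - The wrist force reading has about 1–2 N of noise, so I confirmed each contact by the tool stopping as well as by force.

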